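Lid a packed food box and snap its four side clips down

TASK

Close the packed food box: pick up the white lid and set it squarely and fully down on the clear box while its four orange side clips are still swung up. Then flip all four clips down and press each one home, so that it snaps under its catch and hangs flat against the side of the box. Keep the box upright on its mat and leave the other things on the bench where they are.

Things in the scene. Friction and masses are not known exactly. Their poses are not given: they have to be found in the camera images.
- box: open clear plastic food box with tomatoes and limes in it, 114 (x) x 174 (y) x 84 mm tall, walls 3.5 mm, full weight about 1.5 kg, loose on the mat and not to be lifted. Origin at the centre of its underside, z up, long side along y. A white catch bar, 44 mm long and standing 13.5 mm out from the wall, sits in the middle of each side about 12 mm below the rim.
- box_seat (a point): point on the box's axis, 76 mm above its underside (8 mm below the rim): the lid's origin lies here when the lid is fully down
- mat: black non-slip mat under the box, 180 (x) x 240 (y) x 4 mm, fixed to the bench; origin at the centre of its underside, the box stands near its middle
- lid: loose white lid, 0.22 kg, right way up on the bench. Plate 128 (x) x 188 (y) mm, its underside 8 mm and its top 16 mm above the origin; below the plate a rounded grey seal ring, 104 x 164 mm outside and 8 mm high, drops inside the box walls with 1.5 mm play all round. Origin at the centre of the seal's underside, z up, long side along y. It fits either way round (half a turn).
- lid_handle (a point): middle of the lid's carrying handle, on the lid's axis 40 mm above the lid's origin: a bar along the lid's y, 104 mm long, 18 mm wide (x) and 12 mm high, its top 46 mm and its underside 34 mm above the origin, on two feet at its ends
- clip_front (a joint): angle of the orange clip on the lid's -x (long side): 0 = down, flat along the box side, latched; 1.57 = straight out, 2.4 = farthest up. Level hinge pin through (-69.5, 0, 12) mm in the lid's frame, along the lid's edge. Flap 60 mm wide, 4 mm thick, reaching 33 mm from the pin; closed, its outer face stands 6 mm outside the pin. Starts up at 1.65 to 2.05 and stays where it is left (light friction).
- clip_front_pad (a point): middle of that clip's smooth outer face, 24 mm from its pin: where to push, downward and then inward. It swings easily to about 0.5, where its hook meets the catch bar; with the lid fully down 5 to 10 N inward near the free edge takes it past (hardest near 0.4), then it snaps to 0 and holds. Let go earlier, it stays sprung out.
- clip_back (a joint): angle of the orange clip on the lid's +x (long side): 0 = down, flat along the box side, latched; 1.57 = straight out, 2.4 = farthest up. Level hinge pin through (+69.5, 0, 12) mm in the lid's frame, along the lid's edge. Flap 60 mm wide, 4 mm thick, reaching 33 mm from the pin; closed, its outer face stands 6 mm outside the pin. Starts up at 1.65 to 2.05 and stays where it is left (light friction).
- clip_back_pad (a point): middle of that clip's smooth outer face, 24 mm from its pin: where to push, downward and then inward. It swings easily to about 0.5, where its hook meets the catch bar; with the lid fully down 5 to 10 N inward near the free edge takes it past (hardest near 0.4), then it snaps to 0 and holds. Let go earlier, it stays sprung out.
- clip_left (a joint): angle of the orange clip on the lid's +y (short end): 0 = down, flat along the box side, latched; 1.57 = straight out, 2.4 = farthest up. Level hinge pin through (0, +99.5, 12) mm in the lid's frame, along the lid's edge. Flap 60 mm wide, 4 mm thick, reaching 33 mm from the pin; closed, its outer face stands 6 mm outside the pin. Starts up at 1.65 to 2.05 and stays where it is left (light friction).
- clip_left_pad (a point): middle of that clip's smooth outer face, 24 mm from its pin: where to push, downward and then inward. It swings easily to about 0.5, where its hook meets the catch bar; with the lid fully down 5 to 10 N inward near the free edge takes it past (hardest near 0.4), then it snaps to 0 and holds. Let go earlier, it stays sprung out.
- clip_right (a joint): angle of the orange clip on the lid's -y (short end): 0 = down, flat along the box side, latched; 1.57 = straight out, 2.4 = farthest up. Level hinge pin through (0, -99.5, 12) mm in the lid's frame, along the lid's edge. Flap 60 mm wide, 4 mm thick, reaching 33 mm from the pin; closed, its outer face stands 6 mm outside the pin. Starts up at 1.65 to 2.05 and stays where it is left (light friction).
- clip_right_pad (a point): middle of that clip's smooth outer face, 24 mm from its pin: where to push, downward and then inward. It swings easily to about 0.5, where its hook meets the catch bar; with the lid fully down 5 to 10 N inward near the free edge takes it past (hardest near 0.4), then it snaps to 0 and holds. Let go earlier, it stays sprung out.
- flask_maroon: dark maroon drinking flask, 68 mm across, 245 mm tall, standing; origin at the centre of its base; not part of the job
- flask_cream: cream drinking flask of the same size, standing; origin at the centre of its base; not part of the job
- bowl_a: brown kraft bowl, 90 mm across the rim, 50 mm tall; origin at the centre of its base; not part of the job
- bowl_b: another brown kraft bowl of the same size; origin at the centre of its base; not part of the job
- deli_tub: small closed deli tub, clear with orange contents and a white lid, 82 x 107 x 43 mm; origin at the centre of its base; not part of the job
- sauce_pot: brown kraft sauce pot, 68 mm across, 46 mm tall, between the robot and the work; origin at the centre of its base; not part of the job
- spoon: wooden serving spoon with a steel bowl, 200 mm long, up to 52 mm wide, lying along its own x in the gap between box and lid, under 30 mm high; origin at its middle, underside; not part of the job

How it is judged (in metres and radians):
On the way:
1. the lid sits fully down on the box with all four clips still up (distance between lid and box_seat below 0.005 m and angle between the z axis of lid and the z axis of box, either way round below 0.04 rad and value of joint each of clip_front, clip_back, clip_left, clip_right above 0.6 rad), for 0.2 s.
At the end, for the whole second after the job is handed in: Lid within 5 mm of box_seat and level with the box (0.04 rad), all four clips under 0.2 rad, box upright (0.05 rad) with its centre within 50 mm of the mat's centre, box and lid at rest; earlier the lid was fully down for 0.2 s with all clips above 0.6 rad (distance between lid and box_seat below 0.005 m and angle between the z axis of lid and the z axis of box, either way round below 0.04 rad and value of joint each of clip_front, clip_back, clip_left, clip_right below 0.2 rad and horizontal distance between box and mat below 0.05 m and angle between box's own z axis and vertical below 0.05 rad and linear speed of each of box, lid below 0.02 m/s); the robot touches nothing.
It fails at once if one of the other things on the bench is moved more than 30 mm (distance of any of flask_maroon, flask_cream, bowl_a, bowl_b, deli_tub, sauce_pot, spoon from where it was at the start of the episode above 0.03 m).
It fails at once if a flask is knocked over (angle between any of flask_maroon, flask_cream's own z axis and vertical above 0.5 rad).
It fails at once if the box is tipped, or shoved 70 mm from the middle of its mat (angle between box's own z axis and vertical above 0.3 rad or horizontal distance between box and mat above 0.07 m).
It also fails if it takes over 67 s, if anything falls off the work surface, if the arm or the gripper's body presses on something with over 40 N, if the wrist force passes 120 N, or if a joint passes its speed limit or range.

ROBOT

A 7-joint arm with a two-finger parallel gripper is mounted at the origin on the work surface. World frame = base frame: x ahead of the robot, y to its left, z up, the work surface at z = 0. Lengths are in m, angles in degrees, forces in N, time in s.
With the tool pointing down it reaches from about 0.425 to 0.95 m from the base axis. Payload 4.7 kg.
Tool frame: the origin (TCP) lies midway between the tips of the shut fingers; the grasp point (between the pads) lies 19 mm behind it (env.tcp_to_grasp is the distance from the TCP to the grasp point, in m); z points along the fingers, y is the line along which they close (so a half turn about z gives the same grasp; the last joint's range is limited). The gripper opens to 87 mm and grips with 3 to 60 N. Pads are 19 mm wide; open, the fingers measure 117 mm over their backs; the gripper's body (75 mm by 190 mm) begins 51 mm behind the grasp point.
Start: joints at [-74.307, 26.849, -2.785, 87.806, 1.381, 65.374, -4.715], TCP at [0.201, 0.644, 0.223] pointing down, gripper open.
Joint ranges: [-148.3, 148.3], [-19.14, 114.17], [-79.39, 73.82], [5.75, 140.21], [-59.74, 239.74], [12.07, 113.84], [-152.46, 152.46]. Speed limits (degrees/s): [147.25, 147.25, 180, 180, 180, 180, 180].

INTERFACE

Orientations are given as [roll, pitch, yaw] about the fixed x, y, z axes, in that order (R = Rz(yaw) Ry(pitch) Rx(roll)).
In Python, from workcell import env gives the robot as it stands. Calls block until the motion is done:
- env.move_ptp(position, orientation): joint-space move of the TCP to a pose.
- env.servo_line(position, attitude=None, max_speed=0.15, threshold=None): straight line of the TCP; attitude=None keeps the orientation; max_speed is the mean speed in m/s. With threshold (N) it stops when the force on the tool has changed by that much, and returns True; else False.
- env.goto_joints(angles): joint-space move.
- env.command_gripper(opening, squeeze=None): opening from 0.0 (shut) to 1.0 (fully open); squeeze is the grip in N (None keeps the last); returns when the fingers have stopped.
- env.hold(seconds).
- env.ik(position, orientation): joint angles nearest the present ones, or None.
- env.capture(name): name is "side" or "top" or "wrist"; returns (picture, depth): 420x560x3 uint8, blue, green, red; 420x560 float32, m along the optical axis (not along the pixel's ray), 0 where there is no reading.
- env.camera_model(name): a dict with "K" (3x3 intrinsics, pixels), "rvec" (rotation vector, rad) and "tvec" (3), from world to camera coordinates, as OpenCV has them. Camera axes: x right, y down, z forward; pixel columns grow to the right and rows downward; lengths in m; the calibration is good to about 2 mm. A picture is of the moment at which its call begins: read the wrist's pose just before it. camera_model takes no time and is no camera call; for the wrist camera it gives the pose at the moment of the call.
A pose or a line that the arm cannot do raises env.PlanningError and nothing moves.
- env.finish_job(): hands the job in; it is judged then, once.
Trained networks look in the newest picture that a camera, given by its name, has taken for a name from the list of things; names that differ only in an ending like _2 or _b are one class to them, and where a whole thing is asked for, a point or a joint stands for the part that bears it (a point fixed in the world has none). Each returns a list of dicts, best first, with "p" (0 to 1); they miss things now and then, are a little off and sometimes report something else, mostly with a low value. They report only what shows in the picture. A call takes as long as a camera call.
- env.spot_in(thing, camera): "xy" ([column, row] in pixels, amid what is visible of it).
- env.silhouettes(thing, camera): "pixels" (420x560 bool, what is visible of it) and "xy" ([column, row] in pixels, amid what is visible of it).
Readings, each from a call of its own:
- env.read_time(): time.
- env.read_joint_pos(): joint angles.
- env.read_qvel(): joint speeds.
- env.read_effort(): joint torques, N m.
- env.read_tool_pos(): TCP position.
- env.read_orientation(): TCP orientation.
- env.read_ft_force(): force on the tool from outside, world axes, zero at the start.
- env.read_moment(): the same for the moment, N m.
- env.read_gripper_width(): opening from 0.0 (shut) to 1.0 (fully open).
- env.read_grasp_force(): force on a finger pad.
Only numpy, scipy, OpenCV 4.12 (cv2) and the standard library are available. Lean on these libraries where they do the work, as an engineer would, in place of code of your own. Each camera call takes 0.05 s, during which the arm holds its last target. There are 200 camera calls.

## Working session

There is one attempt and no reset: what is moved stays moved. The work goes in short steps, each a Python script; the robot and the scene stay as the last script left them, time stands still between calls to the robot, and variables do not carry over. Pictures are saved under pics/ and viewed, at most 10 in all, crops included, and the job is handed in when it is done.

```bash
mkdir -p pics
cat > h.py <<'E'
import numpy as np, cv2
from workcell import env
def cloud(name, depth):
    m=env.camera_model(name); K=np.array(m["K"]); R=cv2.Rodrigues(np.array(m["rvec"],float))[0]; t=np.array(m["tvec"],float).ravel()
    v,u=np.indices(depth.shape)
    c=np.stack([(u-K[0,2])/K[0,0]*depth,(v-K[1,2])/K[1,1]*depth,depth],-1)
    return (c-t)@R   # HxWx3 world
E
python3 - <<'E'
from h import *
for n in("top","side"):
    p,d=env.capture(n); cv2.imwrite(f"pics/{n}0.png",p); W=cloud(n,d); np.save(f"{n}.npy",W); np.save(f"{n}_d.npy",d)
    for th in ("box","lid","lid_handle","mat","clip_front","flask_maroon","flask_cream","spoon","sauce_pot","deli_tub","bowl_a"):
        for s in env.silhouettes(th,n)[:4]:
            q=W[s["pixels"]&(d>0)]
            if len(q)==0: continue
            print(n,th,round(s["p"],2),np.round(s["xy"]),len(q),np.round(np.median(q,0),3),np.round(np.percentile(q,2,0),3),np.round(np.percentile(q,98,0),3))
print(env.read_time(), env.tcp_to_grasp)
E
```

```text
top box 0.72 [375. 283.] 377 [ 0.434 -0.241  0.02 ] [ 0.411 -0.27   0.001] [ 0.459 -0.211  0.026]
top box 0.58 [194. 256.] 4058 [0.489 0.213 0.054] [0.426 0.119 0.005] [0.551 0.3   0.091]
top box 0.26 [352. 220.] 339 [ 0.594 -0.182  0.021] [ 0.572 -0.211  0.011] [ 0.617 -0.154  0.029]
top lid 0.61 [360. 250.] 5027 [ 0.513 -0.212  0.017] [ 0.425 -0.324  0.011] [ 0.601 -0.099  0.047]
top lid 0.3 [255. 140.] 1185 [0.752 0.064 0.176] [0.737 0.035 0.002] [0.793 0.099 0.245]
top lid_handle 0.76 [362. 251.] 5103 [ 0.513 -0.212  0.017] [ 0.425 -0.325  0.01 ] [ 0.602 -0.099  0.047]
top lid_handle 0.58 [403. 231.] 383 [ 0.553 -0.318  0.024] [ 0.525 -0.342  0.002] [ 0.584 -0.296  0.034]
top lid_handle 0.22 [215. 159.] 898 [0.753 0.173 0.021] [0.707 0.128 0.001] [0.785 0.209 0.052]
top mat 0.65 [234. 258.] 2097 [0.485 0.171 0.004] [0.401 0.095 0.   ] [0.579 0.328 0.009]
top clip_front 0.57 [375. 284.] 391 [ 0.432 -0.241  0.02 ] [ 0.409 -0.271  0.   ] [ 0.457 -0.212  0.026]
top clip_front 0.23 [197. 255.] 4061 [0.49  0.213 0.053] [0.427 0.119 0.005] [0.553 0.299 0.091]
top flask_maroon 0.87 [254.
[... 1963 characters left out ...]
ream 0.61 [361. 186.] 3901 [ 0.747 -0.071  0.133] [ 0.728 -0.082  0.013] [ 0.782 -0.037  0.234]
side spoon 0.55 [253. 235.] 869 [ 0.561 -0.006  0.013] [ 0.477 -0.024  0.003] [0.667 0.02  0.021]
side sauce_pot 0.6 [165. 244.] 1145 [ 0.405 -0.015  0.046] [ 0.376 -0.03   0.004] [0.434 0.029 0.048]
side deli_tub 0.96 [277. 147.] 1058 [0.722 0.285 0.043] [0.686 0.262 0.003] [0.77  0.366 0.046]
side bowl_a 0.97 [303. 167.] 880 [0.748 0.187 0.035] [0.707 0.125 0.009] [0.787 0.21  0.052]
side bowl_a 0.75 [373. 260.] 1785 [ 0.741 -0.152  0.033] [ 0.69  -0.209  0.005] [ 0.773 -0.125  0.051]
side bowl_a 0.48 [312. 362.] 843 [ 0.554 -0.321  0.025] [ 0.525 -0.343  0.014] [ 0.584 -0.295  0.034]
1.2 0.0187
```

View pics/top0.png

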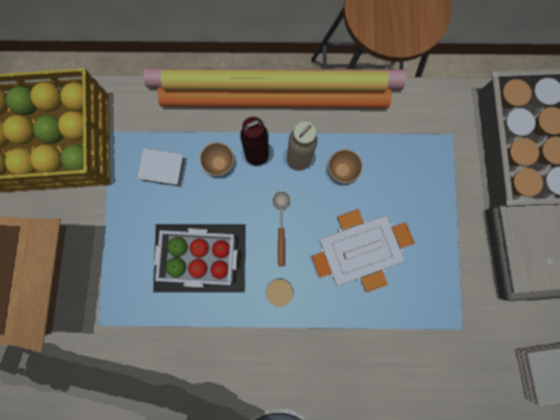

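View pics/side0.png

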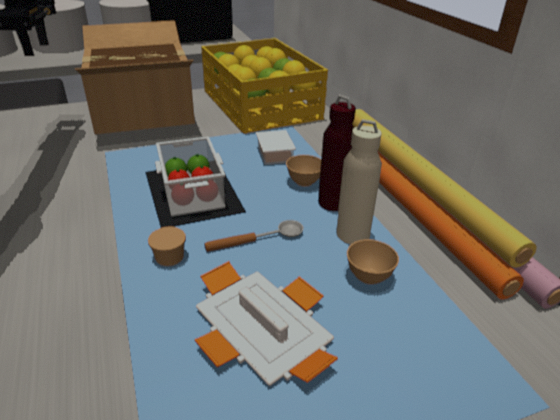

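The top view shows the lid at px (362,250), turned about 15°, with all its clips up. The box is at (197,256) on the mat, the spoon between them at (281,230), and the sauce pot at (279,292). The networks' heights match the sizes given. Next I fit the lid and box poses.

```bash
cat >> h.py <<'E'
def rect(q):
    (c,(w,h),a)=cv2.minAreaRect((q[:,:2]*1000).astype(np.float32))
    if w>h: w,h,a=h,w,a-90     # w short (x), h long (y); a = angle of short side
    a=(a+90)%180-90
    return np.round([c[0],c[1],w,h,a],1)
def sel(W,lo,hi):
    m=np.all((W>lo)&(W<hi),-1)
    m=cv2.morphologyEx(m.astype(np.uint8),cv2.MORPH_OPEN,np.ones((2,2))).astype(bool)
    return W[m],m
E
python3 - <<'E'
from h import *
for n in("top","side"):
    W=np.load(f"{n}.npy"); I=cv2.imread(f"pics/{n}0.png"); d=np.load(f"{n}_d.npy")
    W[d==0]=9
    q,m=sel(W,[.40,-.37,.038],[.63,-.05,.06]); print(n,"handle",rect(q),len(q),q[:,2].mean())
    q,m=sel(W,[.40,-.37,.011],[.63,-.05,.06])
    m=np.all((W>[.40,-.37,.010])&(W<[.63,-.05,.06]),-1)&(np.ptp(I.astype(int),axis=2)<40)
    q,_=sel(np.where(m[...,None],W,9),[.4,-.37,.01],[.63,-.05,.06]); print(n,"plate",rect(q),len(q))
    q,m=sel(W,[.38,.06,.080],[.6,.36,.1]); print(n,"rim",rect(q),len(q),q[:,2].mean(), np.median(q[:,2]))
    m=np.all((W>[.35,.03,.001])&(W<[.65,.38,.01]),-1)&(I.max(2)<60); q=W[m]; print(n,"mat",rect(q),len(q))
E
```

```text
top handle [ 512.2 -217.7   18.9  111.3   20.2] 288 0.0403872472801883
top plate [ 4763.8  4321.7   219.5 12620.6   -43.2] 3629
top rim [ 4663.4  4607.7   224.1 12342.7   -43.6] 764 0.11170825970973157 0.08712820405428073
top mat [491.  213.5 170.7 233.6   0.6] 1392
side handle [ 4731.1  4397.3    92.7 12554.9   -42.4] 708 0.05732495405403452
side plate [ 4764.9  4319.5   218.4 12622.4   -43.1] 8086
side rim [ 4671.8  4601.8   206.2 12339.8   -43.6] 794 0.14948885952941213 0.08647661766336989
side mat [491.7 208.5 176.  236.1   0.5] 1635
```

```bash
cat >> h.py <<'E'
def fit(W,m):
    k=cv2.connectedComponentsWithStats(m.astype(np.uint8)); i=1+np.argmax(k[2][1:,4]); q=W[k[1]==i]; return rect(q),len(q)
E
python3 - <<'E'
from h import *
for n in("top","side"):
    W=np.load(f"{n}.npy"); I=cv2.imread(f"pics/{n}0.png").astype(int)
    inl=lambda lo,hi:np.all((W>lo)&(W<hi),-1)
    print(n,"handle",fit(W,inl([.40,-.37,.035],[.63,-.05,.06])))
    print(n,"plate",fit(W,inl([.40,-.37,.010],[.63,-.05,.06])&(I.max(2)-I.min(2)<40)))
    print(n,"rim",fit(W,inl([.38,.06,.080],[.6,.36,.1])))
    print(n,"rim+bars",fit(W,inl([.38,.06,.060],[.6,.36,.1])))
E
```

```text
top handle (array([ 513.7, -211.3,   18.1,  103.4,   20.2]), 291)
top plate (array([ 516.3, -219.5,  148.6,  229.5,   23.1]), 3665)
top rim (array([487. , 211.1, 136.5, 193.7,   1.5]), 821)
top rim+bars (array([488.5, 210.3, 139.7, 201.5,   0.7]), 1182)
side handle (array([ 516.1, -213.2,   18.4,  103.7,   19.7]), 723)
side plate (array([ 514.7, -214.4,  148.2,  206.3,   20.6]), 8090)
side rim (array([490.8, 208.7, 128.5, 186.4,  -2.6]), 817)
side rim+bars (array([490.5, 204.2, 140.4, 195.5,  -2.6]), 1793)
```

Run:
```python
from h import *
t=env.read_time()
for n,p,yaw in(("wb",[.45,.209,.33],90),):
    for y in (yaw,yaw-180):
        j=env.ik(p,[180,0,y]); print(y,None if j is None else np.round(j))
    env.move_ptp(p,[180,0,yaw if env.ik(p,[180,0,yaw]) is not None else yaw-180])
    m=env.camera_model("wrist"); R=cv2.Rodrigues(np.array(m["rvec"],float))[0]; print("cam",-R.T@np.ravel(m["tvec"]),R[2])
    I,d=env.capture("wrist"); W=cloud("wrist",d); np.save("wb.npy",W); cv2.imwrite("pics/wb.png",I)
    inl=lambda lo,hi:np.all((W>lo)&(W<hi),-1)&(d>0)
    print(fit(W,inl([.38,.06,.080],[.6,.36,.1])),fit(W,inl([.38,.06,.065],[.6,.36,.1])))
print(env.read_time()-t)
for y in(110,-70,20): print([None if (j:=env.ik([.515,-.212,.1],[180,0,a])) is None else np.round(j) for a in (y,)])
```

```text
90 [-52.   5.  24. 104.  -2.  72. -27.]
-90 [-27.   5.  -3. 103.   0.  72. 150.]
cam [0.44906965 0.27750797 0.49288046] [-3.21702881e-04 -2.43636265e-01 -9.69866623e-01]
(array([488.4, 211. , 136.3, 198. ,  -4.2]), 2773) (array([489.3, 210.4, 141. , 201. ,  -1.9]), 3993)
1.9082999999999999
[array([-15.,  29.,  44., 113., -27.,  48.,  64.])]
[array([ -15.,   30.,   45.,  113.,  -28.,   49., -115.])]
[array([-24.,  36.,  59., 113., -39.,  54., -14.])]
```

View pics/wb.png

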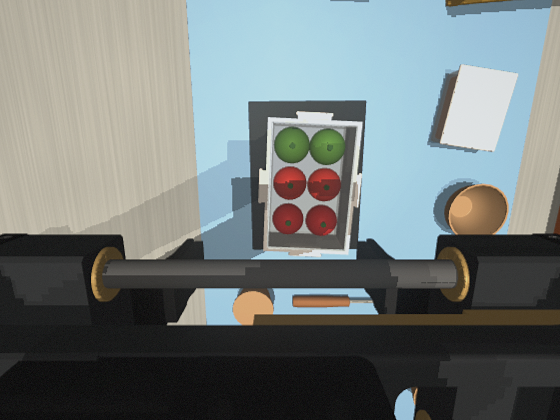

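The wrist view shows the open box, rim corners about (268,118) to (352,252), turned slightly (~-3°). The catch bars inflate the rectangle fit, so I fit the rim's known outline instead.

```bash
cat >> h.py <<'E'
from scipy.optimize import least_squares
def rimfit(q,x0=(.489,.210,-.03),w=.1105,h=.1705):
    def f(p):
        c,s=np.cos(p[2]),np.sin(p[2]); d=q[:,:2]-p[:2]
        u=np.abs(d@[c,s])-w/2; v=np.abs(d@[-s,c])-h/2
        return np.hypot(np.maximum(u,0),np.maximum(v,0))+np.minimum(np.maximum(u,v),0)
    r=least_squares(f,x0,loss="cauchy",f_scale=.0015); return r.x,np.median(np.abs(f(r.x)))
E
python3 - <<'E'
from h import *
for n in("top","side","wb"):
    W=np.load(n+".npy")
    for lo in(.084,.086):
        q=W[np.all((W>[.4,.09,lo])&(W<[.58,.33,.095]),-1)]; x,r=rimfit(q)
        print(n,lo,len(q),np.round(x[:2],4),np.degrees(x[2]).round(2),round(r,4), np.median(q[:,2]))
E
```

```text
top 0.084 729 [0.488  0.2095] -2.55 0.0018 0.08852824639065102
top 0.086 657 [0.4879 0.2096] -2.61 0.0019 0.08873677578030095
side 0.084 658 [0.4903 0.207 ] -2.64 0.002 0.08839134485975883
side 0.086 568 [0.4905 0.2075] -2.59 0.0021 0.08857140260116661
wb 0.084 2431 [0.489  0.2111] -2.54 0.0018 0.08904395735306588
wb 0.086 2346 [0.4891 0.211 ] -2.54 0.0018 0.08908976199073056
```

Run:
```python
from h import *
t=env.read_time()
a=20.
off=np.array([np.cos(np.radians(a)),np.sin(np.radians(a))])*-.02
env.move_ptp([.515+off[0],-.212+off[1],.26],[180,0,a+90])
I,d=env.capture("wrist"); W=cloud("wrist",d); np.save("wl.npy",W); cv2.imwrite("pics/wl.png",I)
inl=lambda lo,hi:np.all((W>lo)&(W<hi),-1)&(d>0)
r,n=fit(W,inl([.42,-.33,.036],[.62,-.08,.055])); print(r,n)
m=inl([.40,-.37,.036],[.63,-.05,.055]); print(np.median(W[m][:,2]))
c=r[:2]/1000
ok=np.hypot(*(c-[.515,-.212]))<.007 and abs(r[3]-104)<6 and abs(r[4]-20)<3
print(ok)
if ok:
    yaw=r[4]+90
    env.move_ptp([*c,.10],[180,0,yaw])
    print(env.servo_line([*c,.0225],max_speed=.08,threshold=15), env.read_tool_pos())
    env.command_gripper(0.0,40); print(env.read_gripper_width(),env.read_grasp_force(),env.read_tool_pos(),env.read_orientation())
    f0=env.read_ft_force()
    env.servo_line([*c,.20],max_speed=.15); print(f0,env.read_ft_force(),env.read_gripper_width())
print(env.read_time()-t,env.read_time())
```

```text
[ 514.9 -210.9   17.8  102.7   20.5] 1152
0.04675663447376591
True
False [ 0.51529539 -0.21115837  0.02292876]
0.1991836379457788 39.997209403663874 [ 0.51498353 -0.21090073  0.02250078] [1.79992452e+02 3.54778178e-03 1.10495938e+02]
[-0.16447194  0.61447629 -0.47658231] [-0.62617178 -0.69501745 -2.66249632] 0.1955869898215555
5.9167000000000005 9.025
```

Run:
```python
from h import *
t=env.read_time()
yaw=87.45; c=[.4891,.2104]
env.servo_line([*c,.20],attitude=[180,0,yaw],max_speed=.18)
print(env.read_tool_pos(),env.read_orientation(),env.read_ft_force())
env.servo_line([*c,.122],max_speed=.1)
I,d=env.capture("side"); cv2.imwrite("pics/s1.png",cv2.resize(I[80:280,80:360],None,fx=2,fy=2))
f0=env.read_ft_force()
print(env.servo_line([*c,.1020],max_speed=.03,threshold=10),env.read_tool_pos(),env.read_ft_force()-f0)
env.hold(.2)
print(env.read_tool_pos(),env.read_ft_force()-f0,env.read_moment(),env.read_orientation())
I,d=env.capture("side"); cv2.imwrite("pics/s2.png",cv2.resize(I[80:280,80:360],None,fx=2,fy=2))
print(env.read_time()-t,env.read_time())
```

```text
[0.48921993 0.20958676 0.20006043] [1.79999877e+02 4.29394824e-03 8.73759431e+01] [ 0.56694795  0.12377432 -3.55026274]
True [0.48876708 0.2103493  0.1024821 ] [-0.02468878  0.16754187  7.74907148]
[0.4887273  0.21033923 0.1024574 ] [-0.01308557  0.54686923  9.52928537] [-0.0671914   0.16338599  0.02714417] [-1.79931691e+02  2.95852759e-02  8.74746865e+01]
4.3667 13.3917
```

View pics/s2.png

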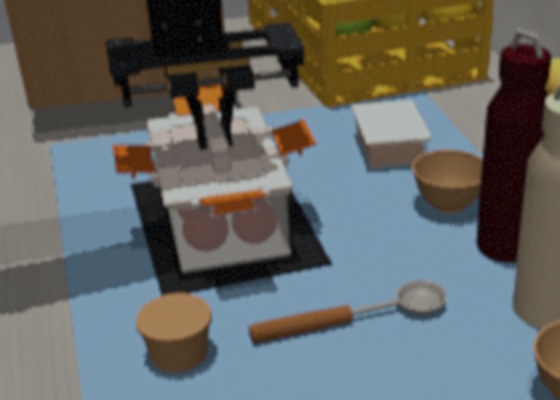

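The lid seated at TCP z 0.1025, the height expected for fully down, with all four clips still up. I press lightly, release, back off and check.

Run:
```python
from h import *
t=env.read_time()
p=env.read_tool_pos()
print(env.servo_line([p[0],p[1],.1005],max_speed=.03,threshold=12),env.read_tool_pos())
env.command_gripper(0.5)
p=env.read_tool_pos()
env.servo_line([p[0],p[1],.20],max_speed=.2)
env.command_gripper(0.0,20)
# wrist look
env.servo_line([.47,.20,.33],max_speed=.2)
for n in("wrist","top","side"):
    I,d=env.capture(n); W=cloud(n,d)
    inl=lambda lo,hi:np.all((W>lo)&(W<hi),-1)&(d>0)
    m=inl([.4,.08,.117],[.58,.34,.14]); r,k=fit(W,m); print(n,r,k,np.median(W[m][:,2]))
    q=W[inl([.425,.12,.085],[.555,.30,.107])&(np.ptp(I.astype(int),axis=2)<40)]
    A=np.c_[q[:,:2]-[.489,.21],np.ones(len(q))]
    s=least_squares(lambda x:A@x-q[:,2],[0,0,.096],loss="soft_l1",f_scale=.001).x; print("plane",s,len(q))
    o=np.array([I[...,2].astype(int)-I[...,0]>60])[0]&inl([.36,.05,.06],[.62,.38,.14])
    k=cv2.connectedComponentsWithStats(o.astype(np.uint8))
    for i in range(1,k[0]):
        if k[2][i,4]>25:
            q=W[k[1]==i]; print("  clip",np.round(np.median(q,0),3),np.round(np.percentile(q[:,2],[5,95]),3),k[2][i,4])
print(env.read_time()-t,env.read_time())
for (x,y) in ((.38,.21),(.60,.21),(.489,.34),(.489,.08)):
    print(x,y,[None if (j:=env.ik([x,y,.065],[180,0,a])) is None else np.round(j) for a in (87.5,-2.5,177.5)])
```

```text
False [0.48871912 0.21035498 0.10240939]
wrist [487.7 209.5  17.9 102.   -2.9] 1215 0.12638736525273497
plane [-0.00129156 -0.00227049  0.0967798 ] 11085
  clip [0.493 0.322 0.105] [0.098 0.113] 1691
  clip [0.402 0.214 0.101] [0.098 0.104] 1389
  clip [0.573 0.206 0.102] [0.098 0.107] 1405
top [485.7 187.8  17.9  61.5  -2.8] 200 0.12615934892679334
plane [-0.00102404  0.00053956  0.09660768] 2290
  clip [0.571 0.201 0.102] [0.097 0.106] 289
  clip [0.482 0.095 0.105] [0.097 0.113] 339
  clip [0.403 0.211 0.101] [0.097 0.105] 325
side [489.2 206.   18.  102.5  -2.5] 225 0.12624992181990857
plane [ 1.05312841e-03 -5.73217071e-05  9.68650806e-02] 2149
  clip [0.492 0.322 0.106] [0.097 0.114] 330
  clip [0.573 0.2   0.102] [0.098 0.106] 229
  clip [0.403 0.208 0.101] [0.098 0.104] 229
  clip [0.483 0.088 0.103] [0.092 0.114] 222
3.5915999999999997 16.9833
0.38 0.21 [array([-74.,  24.,  49., 130., -30.,  38.,  -6.]), array([-81.,  28.,  59., 130., -38.,  41., -87.]), array([-65.,  21.,  36., 130., -21.,  36.,  75.])]
0.6 0.21 [array([-58.,  44.,  53., 104., -43.,  55.,  11.]), array([-62.,  49.,  62., 104., -50.,  60., -73.]), array([-44.,  35.,  29., 103., -23.,  48.,  84.])]
0.489 0.34 [array([-72.,  37.,  46., 109., -35.,  49.,  -9.]), array([-79.,  44.,  59., 109., -46.,  55., -90.]), array([-60.,  32.,  29., 108., -22.,  45.,  68.])]
0.489 0.08 [array([-49.,  28.,  45., 122., -31.,  41.,  14.]), array([-56.,  33.,  56., 122., -39.,  45., -67.]), array([-41.,  25.,  34., 122., -22.,  39.,  95.])]
```

The lid is down and level: handle top at 0.1263 against 0.126 expected, tilt ~0.002 rad, all clips up. Front clip first.

```bash
cat >> h.py <<'E'
C=np.array([.4886,.2102]); A=np.radians(-2.6)
def clip(n, pin, yaw, half=.010, thr=16):
    """n: outward normal in lid frame; yaw: tool x along that normal (either way)"""
    R=np.array([[np.cos(A),-np.sin(A)],[np.sin(A),np.cos(A)]]); u=R@n
    P=lambda e,z:[*(C+u*(pin+half+e)),.092+z]
    att=[180,0,yaw]
    env.servo_line(P(.019,.065),attitude=att,max_speed=.25)
    s=env.servo_line(P(.019,-.020),max_speed=.08,threshold=12); print("down",s,np.round(env.read_tool_pos(),4))
    f0=env.read_ft_force()
    s=env.servo_line(P(.002,-.027),max_speed=.03,threshold=thr)
    p=env.read_tool_pos(); env.hold(.1)
    print("in",s,"edge past pin mm",round(1000*((p[:2]-C)@u-pin-half),1),"z",round(p[2],4),"f",np.round(env.read_ft_force()-f0,1))
    env.servo_line(P(.025,-.022),max_speed=.15)
    env.servo_line(P(.025,.065),max_speed=.25)
E
python3 - <<'E'
from h import *
t=env.read_time()
clip(np.array([-1,0]),.0695,177.4)
I,d=env.capture("wrist"); cv2.imwrite("pics/w3.png",I)
I,d=env.capture("side"); cv2.imwrite("pics/s3.png",cv2.resize(I[80:280,80:360],None,fx=2,fy=2))
print(env.read_time()-t,env.read_time())
E
```

```text
down False [0.3904 0.2148 0.0723]
in False edge past pin mm 4.5 z 0.0644 f [-5.4  1.6  2.8]
4.699999999999999 21.6833
```

View pics/s3.png

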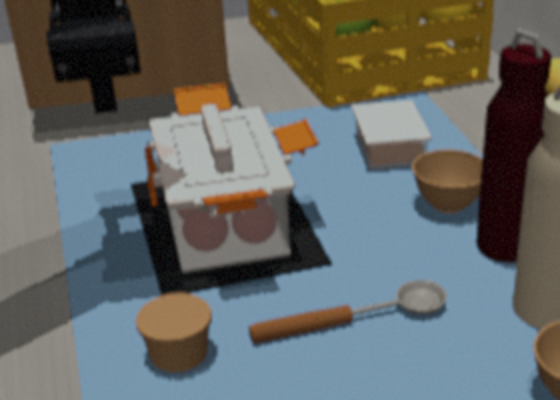

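The front clip now hangs down at px (152,175), and the other three are up. Next the back clip, with a deeper push, then an angle check from the depth.

```bash
sed -i 's/P(.002,-.027)/P(-.004,-.027)/' h.py
cat >> h.py <<'E'
def check(cams=("top","side")):
    R=np.array([[np.cos(A),-np.sin(A)],[np.sin(A),np.cos(A)]])
    for n in cams:
        I,d=env.capture(n); W=cloud(n,d)
        o=(I[...,2].astype(int)-I[...,0]>45)&(d>0)&np.all((W>[.36,.05,.045])&(W<[.62,.38,.14]),-1)
        q=W[o]; L=(q[:,:2]-C)@R
        for nm,v,pin in(("front",-L[:,0],.0695),("back",L[:,0],.0695),("left",L[:,1],.0995),("right",-L[:,1],.0995)):
            m=v>pin-.006; 
            if m.sum()>4: print(n,nm,m.sum(),"out mm",np.round(1000*(np.percentile(v[m],[5,50,95])-pin),1),"z-pin",np.round(1000*(np.percentile(q[m,2],[5,50,95])-.092),1))
    return I
E
python3 - <<'E'
from h import *
t=env.read_time()
clip(np.array([1,0]),.0695,177.4)
I=check()
cv2.imwrite("pics/s4.png",cv2.resize(I[80:280,80:360],None,fx=2,fy=2))
print(env.read_time()-t,env.read_time())
E
```

```text
down False [0.587  0.2057 0.0723]
in False edge past pin mm 5.3 z 0.0691 f [13.5  1.2  4.5]
top front 86 out mm [2.1 5.7 9.5] z-pin [-1.   3.1  6.9]
top back 70 out mm [-5.1 -2.2  1.3] z-pin [0.6 4.  6.2]
top right 363 out mm [-1.3 14.8 30.6] z-pin [ 5.7 13.  21.3]
side front 91 out mm [0.4 4.9 8. ] z-pin [-33.2   2.9   4.9]
side back 44 out mm [-3.8 -0.6  2.4] z-pin [-17.3   3.3   5.2]
side left 319 out mm [-4.4 12.9 27.6] z-pin [ 5.4 13.6 21.2]
side right 233 out mm [ 6.1 23.1 34.1] z-pin [-0.4 10.5 21.8]
4.175000000000001 25.8583
```

```bash
sed -i 's/^C=.*/C=np.array([.4848,.2102]); A=np.radians(-2.6)/' h.py
python3 - <<'E'
from h import *
t=env.read_time()
clip(np.array([0,1]),.0995,87.4)
clip(np.array([0,-1]),.0995,87.4)
env.servo_line([.44,.02,.33],max_speed=.25)
I=check()
cv2.imwrite("pics/s5.png",cv2.resize(I[80:280,80:360],None,fx=2.5,fy=2.5))
I,d=env.capture("top"); cv2.imwrite("pics/t5.png",cv2.resize(I[200:320,120:280],None,fx=4,fy=4))
print(env.read_time()-t,env.read_time())
E
```

```text
down False [0.4909 0.3385 0.0723]
in True edge past pin mm 5.8 z 0.0674 f [ 0.5 -0.7  0.8]
down False [0.4792 0.082  0.0723]
in True edge past pin mm 6.4 z 0.0671 f [-0.7  1.1  0.5]
top front 84 out mm [-1.5  2.   5.5] z-pin [-0.7  3.1  6.8]
top back 74 out mm [-1.5  1.4  5.2] z-pin [0.3 3.3 6.6]
top left 72 out mm [-1.1  1.6  5.1] z-pin [0.1 3.2 6.6]
top right 50 out mm [-3.4  2.   5.5] z-pin [-31.4   1.8   5.6]
side front 88 out mm [-3.7  0.9  4.3] z-pin [-32.5   2.6   4.8]
side back 51 out mm [0.3 3.9 6.7] z-pin [-15.6   3.4   4.7]
side left 35 out mm [-3.9  1.   5.8] z-pin [2.3 3.6 5.3]
side right 562 out mm [1.4 4.6 7.1] z-pin [-32.7 -14.    3.5]
9.375 35.2333
```

View pics/s5.png

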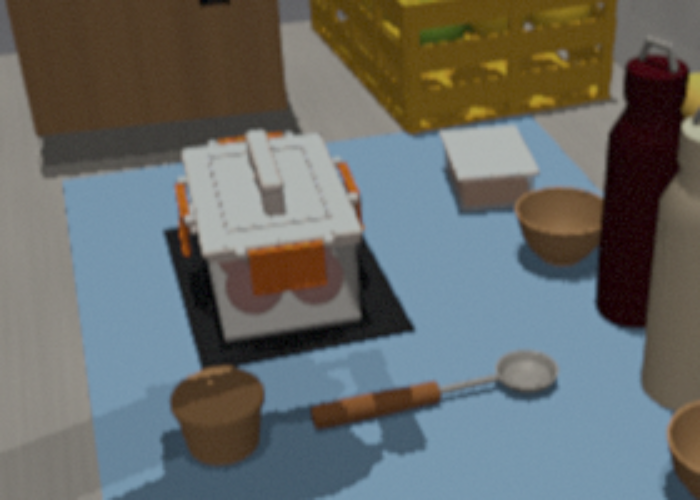

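View pics/t5.png

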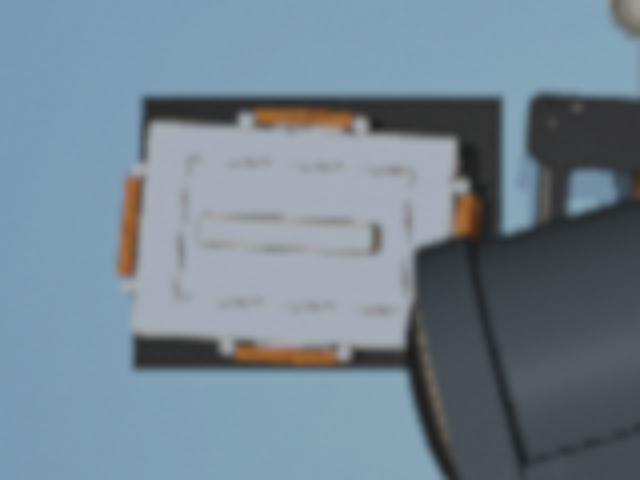

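All four clips hang flat: the outer faces lie at most ~7 mm outside the pin, where a sprung clip would show ~18 mm. The lid is square on the box, and the arm is clear.

```bash
python3 -c "
from workcell import env
print(env.finish_job(), env.read_time())"
```

```text
the job is handed in; nothing more can be done
the job is handed in; nothing more can be done
```

The job is handed in at about 35 s on the robot clock: the lid is fully down on the box and all four clips are pressed flat; the call returned no verdict.

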